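# Open the holder cabinet beside the abrasion tester

### The job

Open the wider of the two small push-to-open cabinets on the bench so that the specimen holders inside can be reached: push its flap firmly in near the upper edge until the catch lets go and the flap springs ajar, then swing the flap all the way down. Leave the narrow cabinet's flap shut.

Things in the scene. Friction and masses are not known exactly. Their poses are not given: they have to be found in the camera images.
- flap_wide (a joint): wide flap, rad. 0 shut and caught. A 4 N push near its upper edge moves it in to a firm stop at -0.085 (10 mm; push to 10 N to be sure); the catch lets go by -0.06. Released, it springs out to about 0.5 (near upright, upper edge 60 mm out from the case). Then a stiff hinge holds it wherever left: pull, then press it down towards the robot (1 to 3 N) to its stop at 1.9, almost level.
- flap_wide_press (a point): on the wide flap's outer face, mid-width, 105 mm from the hinge line, 20 mm below the upper edge: a good place to push. Moves with the flap: x axis points inwards square to it (the way to push), z from hinge to upper edge, y along the hinge. The flap is a plain cream plate, no handle, 150 wide, 125 tall, 6 thick, flush in a blue case whose front leans back 30 degrees from upright.
- flap_wide_hinge (a point): middle of the wide flap's hinge line: its bottom edge, outer face, 30 mm above the bench. Does not move, turns with the flap; axes as for the press point. The case is hollow behind the flap, 184 mm wide, 215 deep, 160 high. A loose steel piece 50 mm tall stands on it, 50 mm or more behind the front's upper edge.
- flap_narrow (a joint): flap of the other, narrower cabinet (case 124 mm wide, flap 90 mm), otherwise of the same make, height and depth, with a loose brass piece on top. 0 shut, positive as it opens, rad; it must stay shut. The cabinets stand side by side, at least 40 mm apart, either one on the left, each turned by up to 0.3 rad.

How it is judged:
By the outcome, as a careful person would: the job done as asked, in the order asked, and still so for the second after the job is handed in, with the robot touching nothing.
It also fails if it takes over 43 s, if anything falls off the work surface, if the arm or the gripper's body presses on something with over 40 N, if the wrist force passes 120 N, or if a joint passes its speed limit or range.

### The arm

A 6-joint arm with a two-finger parallel gripper is mounted at the origin on the work surface. World frame = base frame: x ahead of the robot, y to its left, z up, the work surface at z = 0. Lengths are in m, angles in rad, forces in N, time in s.
With the tool pointing down it reaches from about 0.225 to 0.875 m from the base axis. Payload 3.4 kg.
Tool frame: the origin (TCP) lies at the very end of the fingers, on their centre line; the grasp point (between the pads) lies 19 mm behind it; z points along the fingers, y is the direction in which the jaws open and shut (so a half turn about z gives the same grasp; the last joint's range is limited). The gripper opens to 85 mm and grips with 20 to 120 N. Pads are 22 mm wide; open, the fingers measure 114 mm over their backs; the gripper's body (76 mm by 85 mm) begins 54 mm behind the grasp point. The pads swing forward as they close: fully open they stand 13 mm farther back than shut.
Start: joints at [-1.243, 0.276, 1.505, -0, 1.361, -0.121], TCP at [0.249, -0.518, 0.231] pointing down, gripper open.
Joint ranges: [-2.89, 2.89], [-0.75, 2.08], [0.22, 2.7], [-1.18, 4.32], [0.11, 2.71], [-2.7, 2.7]. Speed limits (rad/s): [2.57, 2.57, 3.14, 3.14, 3.14, 3.14].

### API

Orientations are given as a unit quaternion [w, x, y, z].
In Python, from rig import manip, eyes gives the robot as it stands. The module is installed in compiled form; this text tells all that it offers.
- The arm moves only by the tool servo_tool, never from a script. Its argument "deltas" is one flat list of numbers, 6 for each row, row after row: the shift along the tool's x, y, z in cm, then the turn, a rotation vector about the tool's x, y, z in degrees. A call has 1 to 20 rows; each row shifts and turns the pose as measured when the row begins, along the tool's axes as they then stand; what a row does not reach is not made up. A row lasts 1/10 s, in which the tool goes at most 50 mm and 8.59 degrees, less where a joint would pass 70% of its speed; a pose out of reach is approached as far as the arm can. A call with a gripper value outside its range is refused whole. "jaw" is the finger opening in cm, from 0 to 8.54, set as the call begins (left out, the last holds). The fingers move at their own pace and stop on an object; "grip_force" is the grip in N (left out, the last holds). Time passes only in rows, so rows that do not move let the fingers close. It gives the time, the measured TCP pose, the force and the opening at its end, in the units of the state.
- manip.get_state(): the state, without advancing time (a new reading comes with each control period).
- eyes.get_image(name): name is "scene" or "top" or "wrist"; returns (picture, depth): 420x560x3 uint8, red, green, blue; 420x560 float32, m along the optical axis (not along the pixel's ray), 0 where there is no reading.
- eyes.get_calibration(name): a dict with "camera_matrix" (3x3 intrinsics, pixels), "rvec" (rotation vector, rad) and "tvec" (3), from world to camera coordinates, as OpenCV has them. Camera axes: x right, y down, z forward; pixel columns grow to the right and rows downward; lengths in m; the calibration is good to about 2 mm. A picture is of the moment at which its call begins: read the wrist's pose just before it. get_calibration takes no time and is no camera call; for the wrist camera it gives the pose at the moment of the call.
- manip.sign_off(): hands the job in, once; it reports no verdict.
The state is a dict: "clock": time; "qpos": joint angles; "qd": joint speeds; "effort": joint torques, N m; "position": TCP position; "ee_rot": TCP orientation; "contact_force": force on the tool from outside, world axes, zero at the start; "moment": the same for the moment, N m; "width": finger opening in m.
Only numpy, scipy, OpenCV 4.12 (cv2) and the standard library are available. Lean on these libraries where they do the work, as an engineer would, in place of code of your own. Each camera call takes 0.05 s, during which the arm holds its last target.

## Working session

There is one attempt and no reset: what is moved stays moved. The work goes in short steps, Python scripts to look and compute and a tool call to move; the robot and the scene stay as the last step left them, time stands still between calls to the robot, and variables do not carry over. Pictures are saved under pics/ and viewed, and the job is handed in when it is done.

Besides the shell and the picture viewer there is one more tool, called by a JSON object that holds its "fn" and its "kwargs", one argument or row to a line. servo_tool: Moves the arm, as the interface text tells. Its arguments: {"type":"object","properties":{"deltas":{"type":"array","items":{"type":"number"}},"jaw":{"type":"number"},"grip_force":{"type":"number"}},"required":["deltas"]}

```bash
mkdir -p pics
cat > h.py <<'E'
import numpy as np, cv2
from rig import manip, eyes
from scipy.spatial.transform import Rotation as R
def grab(name,fn):
    c=eyes.get_calibration(name); im,d=eyes.get_image(name)
    cv2.imwrite('pics/'+fn+'.png',im[:,:,::-1])
    K=np.array(c['camera_matrix']);Rm=cv2.Rodrigues(np.array(c['rvec'],float))[0];t=np.array(c['tvec'],float).reshape(3)
    v,u=np.mgrid[0:d.shape[0],0:d.shape[1]]
    P=np.stack([(u-K[0,2])/K[0,0]*d,(v-K[1,2])/K[1,1]*d,d],-1)
    W=(P-t)@Rm
    W[d==0]=np.nan
    np.savez('pics/'+fn+'.npz',im=im,d=d,W=W)
    return im,d,W
E
python3 - <<'E'
from h import *
for n in ['scene','top']: grab(n,n+'0')
print(manip.get_state())
E
```

```text
{'clock': 0.1, 'qpos': array([-1.24300238e+00,  2.76546820e-01,  1.50601723e+00,  1.03312509e-05,
        1.36070965e+00, -1.20960566e-01]), 'qd': array([-0.00039395,  0.00036489, -0.00250969, -0.00060301, -0.00139348,
        0.00086689]), 'effort': array([ 1.00248206e-03, -4.17699516e+01, -2.46405888e+01, -2.51801948e-04,
        5.82948749e-03,  1.60524769e-05]), 'position': array([ 0.24932424, -0.51760384,  0.23051336]), 'ee_rot': array([-8.36555519e-04,  9.74932752e-01,  2.22498140e-01, -8.17452788e-05]), 'contact_force': array([0.30552922, 0.43254395, 0.15801494]), 'moment': array([ 0.0301376 , -0.00708142,  0.01887833]), 'width': 0.08554502346105587}
```

View pics/scene0.png

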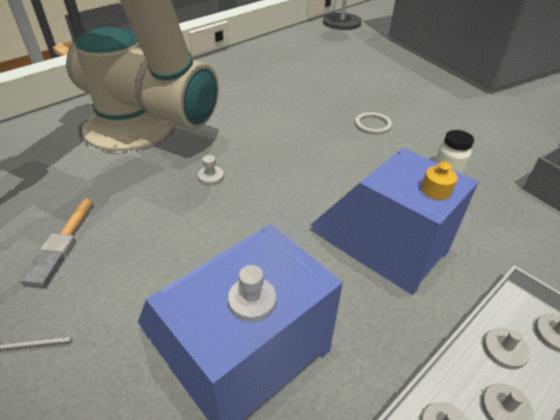

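View pics/top0.png

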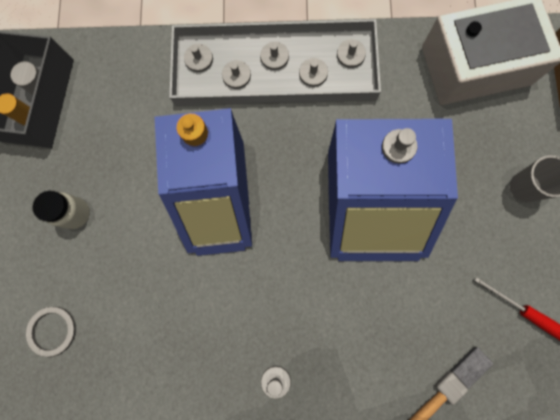

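The scene view is from behind the cabinets. In the top view the wide cabinet is on the right, with its cream flap at about cols 342-440, rows 207-255. The narrow one is on the left, with its flap at about (208,222). A steel knob stands at (400,145), and a small loose piece stands in front at (275,382).

```bash
cat > fit.py <<'E'
from h import *
z=np.load('pics/top0.npz');W=z['W'];im=z['im']
hsv=cv2.cvtColor(im,cv2.COLOR_RGB2HSV)
def flap(mask):
    n,l,s,c=cv2.connectedComponentsWithStats(mask.astype(np.uint8))
    k=1+np.argmax(s[1:,4]); m=l==k
    cnt=max(cv2.findContours(m.astype(np.uint8),0,2)[0],key=cv2.contourArea)
    return m,cnt
m0=(hsv[:,:,0]>18)&(hsv[:,:,0]<35)&(hsv[:,:,1]>60)&np.isfinite(W[:,:,2])&(W[:,:,2]>.015)
for nm,sl in [('wide',slice(320,460)),('narrow',slice(150,270))]:
    q=np.zeros_like(m0);q[190:260,sl]=m0[190:260,sl]
    m,cnt=flap(q)
    P=W[cv2.erode(m.astype(np.uint8),np.ones((5,5)))>0]
    c=P.mean(0);n=np.linalg.svd(P-c,full_matrices=False)[2][2]; n*=np.sign(n[2])
    h=np.cross([0,0,1],n);h/=np.linalg.norm(h);up=np.cross(n,h)
    A=W[m]; a=(A-c)@h;b=(A-c)@up
    print(nm,m.sum(),'c',c.round(4),'n',n.round(3),'lean',np.degrees(np.arcsin(n[2])),'hinge',h.round(3),'up',up.round(3))
    print(' ext h',np.percentile(a,[.5,99.5]),'up',np.percentile(b,[.5,99.5]),'z',A[:,2].min(),A[:,2].max(),'res',np.std((P-c)@n))
    bx=cv2.boxPoints(cv2.minAreaRect(np.c_[a,b].astype(np.float32)))
    mid=bx.mean(0); C=c+mid[0]*h+mid[1]*up; print(' centre',C.round(4))
    H=C-.0625*up; print(' hinge',H.round(4),'press',(H+.105*up).round(4),'top',(H+.125*up).round(4))
for p in [(275,382),(275,378),(400,145),(190,128)]:print(p,W[p[1],p[0]])
E
python3 fit.py
```

```text
wide 3740 c [ 0.5586 -0.1721  0.0919] n [-0.867  0.021  0.498] lean 29.861771863078296 hinge [-0.024 -1.     0.   ] up [ 0.498 -0.012  0.867]
 ext h [-0.07317659  0.07432587] up [-0.06384364  0.05442429] z 0.03437086445599422 0.14047006318102945 res 0.0006847933405868079
 centre [ 0.5561 -0.1731  0.0876]
 hinge [ 0.525  -0.1724  0.0334] press [ 0.5772 -0.1736  0.1244] top [ 0.5872 -0.1738  0.1418]
narrow 2288 c [0.5795 0.1324 0.0907] n [-0.864 -0.074  0.498] lean 29.877443502387067 hinge [ 0.085 -0.996  0.   ] up [0.496 0.042 0.867]
 ext h [-0.04392924  0.04430151] up [-0.06314378  0.05516638] z 0.03382260915811879 0.13968892826358703 res 0.0007148260468942055
 centre [0.5775 0.1323 0.0871]
 hinge [0.5465 0.1296 0.0329] press [0.5986 0.1341 0.124 ] top [0.6085 0.1349 0.1413]
(275, 382) [0.30571716 0.02502799 0.04991555]
(275, 378) [0.30385472 0.02677089 0.01548352]
(400, 145) [ 0.66990102 -0.17295089  0.20053368]
(190, 128) [0.70721608 0.1404725  0.19593538]
```

{"fn": "servo_tool", "kwargs": {
  "deltas": [0,0,0,0,0,6.8,0,0,0,0,0,6.8,0,0,0,0,0,6.8,0,0,0,0,0,6.8,2.5,-3.8,0.4,0,0,0,2.5,-3.8,0.4,0,0,0,2.5,-3.8,0.4,0,0,0,2.5,-3.8,0.4,0,0,0,2.5,-3.8,0.4,0,0,0,2.5,-3.8,0.4,0,0,0,2.5,-3.8,0.4,0,0,0,2.5,-3.8,0.4,0,0,0,2.5,-3.8,0.4,0,0,0],
  "jaw": 0,
  "grip_force": 40
}}

```text
clock: 1.4
position: [0.4944, -0.1791, 0.1882]
ee_rot: [-0.003, 1.0, -0.029, -0.003]
contact_force: [0.5, -0.3, 0.3]
width: -0.0002
```

{"fn": "servo_tool", "kwargs": {
  "deltas": [1.8,-0.3,2.4,0,0,-1.9,1.6,-0.2,2.2,0,0,0,0,0,0,0,0,0]
}}

```text
clock: 1.7
position: [0.5322, -0.168, 0.1401]
ee_rot: [-0.004, 1.0, -0.008, -0.002]
contact_force: [-1.4, -0.4, 0.2]
width: 0.0
```

Run:
```python
from h import *
im,d,W=grab('top','top1');print(manip.get_state()['position'],manip.get_state()['ee_rot'])
```

```text
[ 0.53168341 -0.1685289   0.14127135] [-0.00389293  0.99995886 -0.00792776 -0.00206642]
```

View pics/top1.png

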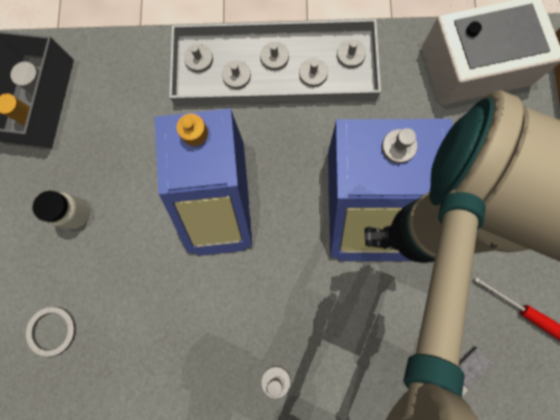

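The fingers are in front of the wide flap at (378,237). I'll approach square to it.

{"fn": "servo_tool", "kwargs": {
  "deltas": [1.4,0.2,0.8,0,0,0,1.0,0.2,0.6,0,0,0,0.35,0,0.2,0,0,0,0.35,0,0.2,0,0,0]
}}

```text
clock: 2.15
position: [0.5643, -0.1755, 0.1242]
ee_rot: [-0.003, 1.0, -0.009, -0.001]
contact_force: [0.3, 0.3, 0.0]
width: 0.0001
```

{"fn": "servo_tool", "kwargs": {
  "deltas": [0.35,0,0.2,0,0,0,0.35,0,0.2,0,0,0]
}}

```text
clock: 2.35
position: [0.5708, -0.1762, 0.1206]
ee_rot: [-0.003, 1.0, -0.01, -0.002]
contact_force: [-3.6, 1.6, 5.7]
width: 0.0001
```

{"fn": "servo_tool", "kwargs": {
  "deltas": [0.4,0,0.2,0,0,0,0.4,0,0.2,0,0,0]
}}

```text
clock: 2.55
position: [0.5764, -0.1762, 0.117]
ee_rot: [-0.003, 1.0, -0.01, -0.004]
contact_force: [-9.7, -0.6, 11.2]
width: -0.0002
```

About 14 N normal force and 10-12 mm of travel, so the flap is on its stop. Now I'll retreat outwards.

{"fn": "servo_tool", "kwargs": {
  "deltas": [-2.5,0,-1.5,0,0,0,-4.0,0,-1.0,0,0,0,-4.0,0,0,0,0,0,-3.0,0,0,0,0,0,0,0,-4,0,0,0,0,0,-4,0,0,0]
}}

```text
clock: 3.15
position: [0.4366, -0.171, 0.2158]
ee_rot: [-0.007, 1.0, -0.01, -0.007]
contact_force: [0.9, -0.7, 1.0]
width: 0.0
```

Run:
```python
from h import *
im,d,W=grab('top','top2');grab('scene','scene2');print(manip.get_state()['position'])
for u in (345,352,360,368,380): print(u,[(v,W[v,u].round(3).tolist()) for v in range(200,262,5)])
```

```text
[ 0.44025693 -0.17280374  0.22004115]
345 [(200, [0.598, -0.094, 0.156]), (205, [0.592, -0.095, 0.145]), (210, [0.586, -0.096, 0.135]), (215, [0.596, -0.112, 0.02]), (220, [0.587, -0.111, 0.019]), (225, [0.577, -0.111, 0.02]), (230, [0.567, -0.111, 0.02]), (235, [0.558, -0.11, 0.02]), (240, [0.548, -0.11, 0.02]), (245, [0.533, -0.099, 0.096]), (250, [0.527, -0.104, 0.054]), (255, [0.52, -0.108, 0.022]), (260, [0.511, -0.109, 0.009])]
352 [(200, [0.598, -0.105, 0.158]), (205, [0.592, -0.107, 0.145]), (210, [0.606, -0.126, 0.018]), (215, [0.596, -0.125, 0.019]), (220, [0.586, -0.125, 0.021]), (225, [0.577, -0.124, 0.022]), (230, [0.567, -0.123, 0.022]), (235, [0.543, -0.103, 0.152]), (240, [0.537, -0.105, 0.136]), (245, [0.532, -0.111, 0.097]), (250, [0.527, -0.116, 0.055]), (255, [0.52, -0.121, 0.024]), (260, [0.511, -0.123, 0.009])]
360 [(200, [0.598, -0.118, 0.155]), (205, [0.591, -0.119, 0.147]), (210, [0.606, -0.141, 0.018]), (215, [0.596, -0.14, 0.02]), (220, [0.586, -0.14, 0.02]), (225, [0.577, -0.14, 0.019]), (230, [0.567, -0.139, 0.021]), (235, [0.543, -0.115, 0.153]), (240, [
[... 256 characters left out ...]
5, -0.155, 0.021]), (220, [0.586, -0.155, 0.02]), (225, [0.576, -0.154, 0.02]), (230, [0.567, -0.154, 0.019]), (235, [0.543, -0.127, 0.154]), (240, [0.536, -0.13, 0.138]), (245, [0.532, -0.137, 0.099]), (250, [0.526, -0.145, 0.053]), (255, [0.519, -0.151, 0.022]), (260, [0.511, -0.153, 0.007])]
380 [(200, [0.597, -0.149, 0.155]), (205, [0.591, -0.151, 0.145]), (210, [0.604, -0.179, 0.021]), (215, [0.595, -0.178, 0.02]), (220, [0.585, -0.177, 0.022]), (225, [0.575, -0.177, 0.021]), (230, [0.566, -0.177, 0.02]), (235, [0.542, -0.146, 0.155]), (240, [0.536, -0.149, 0.137]), (245, [0.531, -0.158, 0.097]), (250, [0.526, -0.166, 0.055]), (255, [0.519, -0.173, 0.021]), (260, [0.51, -0.176, 0.008])]
```

View pics/top2.png

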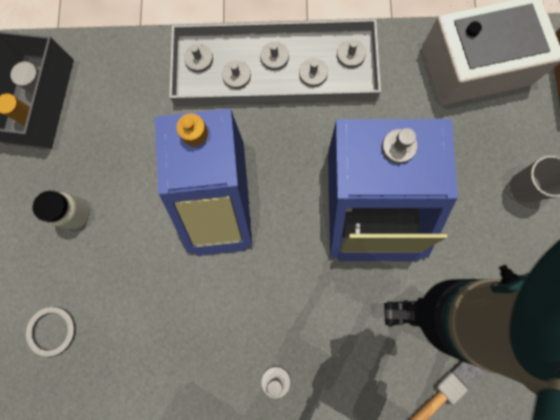

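View pics/scene2.png

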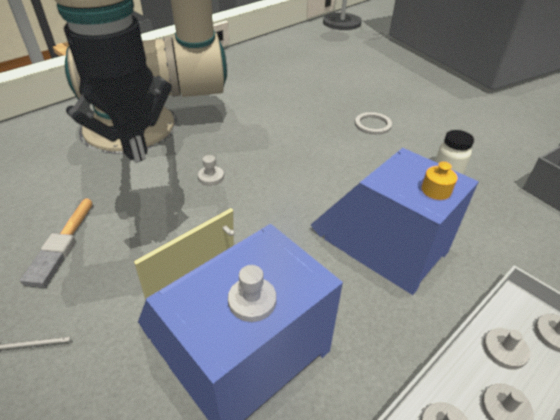

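The flap is ajar, with its upper edge at x about .543, z .155 (top view row 236). The case lip is at x about .59. I'll go over it and lower the closed fingers into the gap.

{"fn": "servo_tool", "kwargs": {
  "deltas": [4,0,0,0,0,0,4,0,0,0,0,0,3.5,0,0.5,0,0,0,0,0,0,0,0,0]
}}

```text
clock: 3.65
position: [0.562, -0.1755, 0.2138]
ee_rot: [-0.002, 1.0, -0.01, 0.002]
contact_force: [-1.2, -0.4, 0.2]
width: -0.0
```

{"fn": "servo_tool", "kwargs": {
  "deltas": [0,0,3.2,0,0,0,0,0,1.5,0,0,0,0,0,0,0,0,0]
}}

```text
clock: 3.95
position: [0.5646, -0.175, 0.1632]
ee_rot: [-0.002, 1.0, -0.009, 0.003]
contact_force: [-0.9, 0.2, 0.0]
width: -0.0001
```

{"fn": "servo_tool", "kwargs": {
  "deltas": [-0.1,0,1.4,0,0,0,0,0,1.3,0,0,0,0,0,0,0,0,0]
}}

```text
clock: 4.25
position: [0.5638, -0.1749, 0.1357]
ee_rot: [-0.002, 1.0, -0.009, 0.004]
contact_force: [-0.9, -0.3, -0.1]
width: -0.0
```

Run:
```python
from h import *
grab('top','top3');s=manip.get_state();print(s['position'],s['contact_force'])
```

```text
[ 0.56433361 -0.17518385  0.13669619] [-0.45589648  1.12466078 -0.07601395]
```

View pics/top3.png

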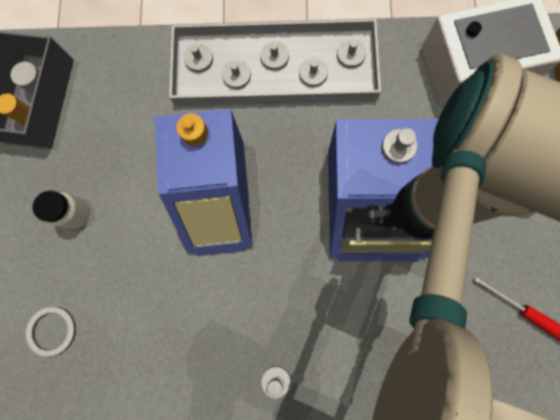

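The fingers are in the gap behind the flap at (380,213), touching nothing. Now I'll pull it along the arc.

{"fn": "servo_tool", "kwargs": {
  "deltas": [-1.2,0,0.1,0,0,0,-1.2,0,0.1,0,0,0,-1.2,0,0.1,0,0,0,-1.2,0,0.2,0,0,0,-1.2,0,0.3,0,0,0]
}}

```text
clock: 4.8
position: [0.503, -0.1748, 0.1317]
ee_rot: [-0.0, 1.0, -0.009, 0.009]
contact_force: [1.9, 0.6, -0.5]
width: -0.0002
```

{"fn": "servo_tool", "kwargs": {
  "deltas": [-1.2,0,0.5,0,0,0,-1.2,0,0.6,0,0,0,-1.1,0,0.7,0,0,0,-0.9,0,0.9,0,0,0,-0.9,0,0.9,0,0,0]
}}

```text
clock: 5.3
position: [0.444, -0.1738, 0.0959]
ee_rot: [0.001, 1.0, -0.01, 0.011]
contact_force: [0.7, 0.3, 0.5]
width: -0.0
```

{"fn": "servo_tool", "kwargs": {
  "deltas": [-0.4,0,1.0,0,0,0,-0.3,0,1.0,0,0,0,-0.2,0,1.0,0,0,0,0,0,0.6,0,0,0]
}}

```text
clock: 5.7
position: [0.4303, -0.1729, 0.0585]
ee_rot: [0.001, 1.0, -0.01, 0.011]
contact_force: [-0.5, 0.4, 0.5]
width: -0.0
```

{"fn": "servo_tool", "kwargs": {
  "deltas": [0,0,0.4,0,0,0,0,0,0.4,0,0,0]
}}

```text
clock: 5.9
position: [0.4304, -0.1731, 0.0545]
ee_rot: [0.001, 1.0, -0.01, 0.01]
contact_force: [-13.8, 7.0, 63.7]
width: -0.0002
```

It's firmly on the stop, and I pressed harder than needed. Backing off and checking.

{"fn": "servo_tool", "kwargs": {
  "deltas": [0,0,-1,0,0,0,0,0,-4,0,0,0,0,0,-4,0,0,0,0,4,-4,0,0,0,0,5,-1,0,0,0,0,5,0,0,0,0,0,5,0,0,0,0,-3,4,0,0,0,0,-3,4,0,0,0,0,0,0,0,0,0,0]
}}

```text
clock: 6.9
position: [0.3683, -0.4444, 0.1974]
ee_rot: [0.007, 1.0, -0.006, 0.015]
contact_force: [0.3, 0.6, 0.1]
width: -0.0004
```

Run:
```python
from h import *
im,d,W=grab('top','top4');grab('scene','scene4');s=manip.get_state();print(s['position'],s['contact_force'],s['clock'])
for u in (360,380,400,420): 
    print(u,[(v,W[v,u].round(3).tolist()) for v in range(255,325,6)])
```

```text
[ 0.37058285 -0.43986747  0.19731084] [-0.06287197  0.58611156 -0.54220177] 7.0
360 [(255, [0.519, -0.133, 0.039]), (261, [0.508, -0.132, 0.04]), (267, [0.497, -0.131, 0.045]), (273, [0.486, -0.13, 0.044]), (279, [0.476, -0.129, 0.046]), (285, [0.465, -0.129, 0.048]), (291, [0.455, -0.128, 0.049]), (297, [0.444, -0.127, 0.052]), (303, [0.434, -0.126, 0.054]), (309, [0.424, -0.125, 0.055]), (315, [0.414, -0.124, 0.059]), (321, [0.404, -0.124, 0.058])]
380 [(255, [0.518, -0.17, 0.038]), (261, [0.507, -0.168, 0.041]), (267, [0.496, -0.168, 0.04]), (273, [0.485, -0.166, 0.045]), (279, [0.475, -0.166, 0.044]), (285, [0.464, -0.164, 0.048]), (291, [0.454, -0.163, 0.051]), (297, [0.444, -0.162, 0.053]), (303, [0.434, -0.161, 0.054]), (309, [0.424, -0.16, 0.057]), (315, [0.414, -0.159, 0.058]), (321, [0.404, -0.158, 0.061])]
400 [(255, [0.517, -0.206, 0.037]), (261, [0.506, -0.205, 0.04]), (267, [0.495, -0.204, 0.041]), (273, [0.485, -0.202, 0.044]), (279, [0.474, -0.201, 0.044]), (285, [0.464, -0.2, 0.047]), (291, [0.453, -0.198, 0.05]), (297, [0.443, -0.197, 0.051]), (303, [0.433, -0.196, 0.053]), (309, [0.423, -0.195, 0.055]), (315, [0.413, -0.193, 0.057]), (321, [0.403, -0.192, 0.059])]
420 [(255, [nan, nan, nan]), (261, [0.505, -0.242, 0.037]), (267, [0.495, -0.239, 0.041]), (273, [0.484, -0.238, 0.042]), (279, [0.473, -0.237, 0.045]), (285, [0.463, -0.235, 0.046]), (291, [0.452, -0.234, 0.049]), (297, [0.442, -0.232, 0.051]), (303, [0.432, -0.231, 0.053]), (309, [0.422, -0.229, 0.055]), (315, [0.412, -0.227, 0.058]), (321, [0.403, -0.226, 0.061])]
```

View pics/top4.png

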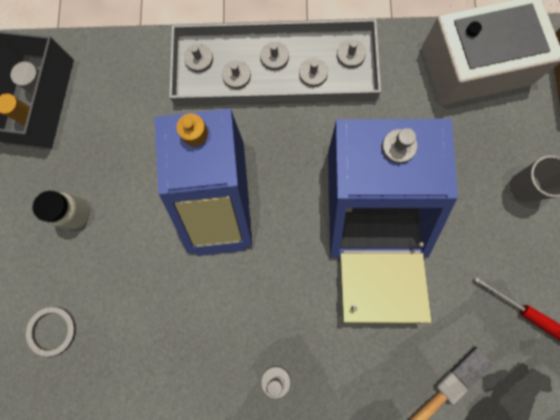

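View pics/scene4.png

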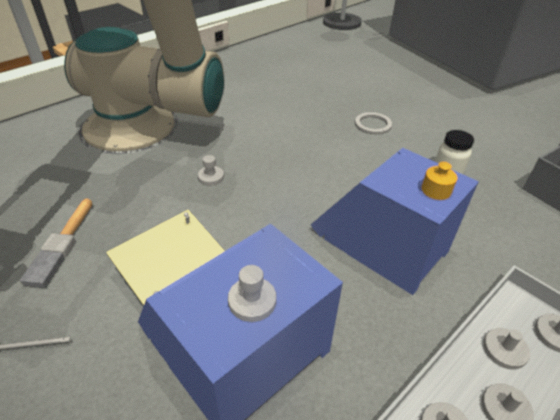

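The flap's slope is about 10.5°, against 11.1° expected at the 1.9 stop. The narrow flap is still shut, and both loose pieces are in place.

Run:
```python
from h import *
print(manip.sign_off())
```

```text
the job is handed in; nothing more can be done
None
```

The wide cabinet is open. I pushed its flap in to the stop with about 14 N, the catch let go, and the flap sprang ajar. Then I hooked the closed fingers behind its upper edge, swung it down to its stop, and moved the arm clear. I handed the job in at about 7 s.

- **Wide flap:** in the last pictures it slopes about 10.5° from level, against 11° expected at the 1.9 rad stop.
- **Narrow cabinet:** its flap looks shut and unchanged.
- **Loose pieces:** the steel and brass pieces still stand on their cases, and nothing fell.
- **Robot:** it touches nothing, with the force reading near zero.

**Higher force than needed:** the final press went onto the end stop at about 65 N through the fingertips, where 1 to 3 N would have done. That is under the 120 N wrist limit and did not involve the arm or gripper body. The cabinet did not visibly shift.

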